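Unlatch a terminal box and push its cover off the terminals

TASK

Uncover the terminals of the box with the yellow tab: press its snap tab fully in, then push the released cover off its seat and along the box until it rests against the end stop. Only press and push: do not lift or tip the cover, leave the box with the blue tab shut and locked, and do not disturb the loose parts lying around.

Things in the scene. Friction and masses are not known exactly. Their poses are not given: they have to be found in the camera images.
- yellow_box: grey terminal box with the yellow tab, fixed, 150x78 mm. This is the box to open. Origin: centre of underside; z up; +x: the way the cover slides. Seat over brass terminals x -70 to 0, parking ledge x 0 to 70, end stop at x 70 (top z 42). The cover runs on ledges at z 24 between side walls 66 apart (tops z 34); back wall top z 27. Ears and cable glands make it 200 mm long. Tab outside the +y wall
- yellow_tab (a joint): yellow snap tab, m: 0 up (locked), 0.010 fully in. Slides straight down against about 5 N and stays where left (no return spring). Its catch, mid-width at box x 3 mm, stands 7 mm above the ledges ahead of the cover and blocks it; fully in it lies 3 mm below the ledges and the cover passes over it
- yellow_tab_top (a point): centre of the upper face of the yellow tab's thumb pad, 40x34 mm (box x, y), at box x 3, y 58 mm; 46 mm above the table when up, 36 mm when fully in; moves with the tab; axes as the box
- yellow_cover: loose aluminium cover of the box with the yellow tab: plate 66x63x5 mm, about 0.12 kg, with an upright push rib (8 mm thick, 46 wide, top 20 mm above the cover's underside) along its leading (+x) edge. Origin: centre of underside; axes as the box. On its seat: box x -36, z 24 mm; fully parked, against the end stop: box x 37 mm
- yellow_rib (a point): centre of the rear (-x) face of the rib on the cover of the box with the yellow tab, to be pushed in the box's +x direction; 13 mm above the cover's underside, 8 mm above its plate; the plate reaches 58 mm behind it, open above
- blue_box: grey terminal box with the blue tab, fixed, 150x78 mm. Not to be opened. Origin: centre of underside; z up; +x: the way the cover slides. Seat over brass terminals x -70 to 0, parking ledge x 0 to 70, end stop at x 70 (top z 42). The cover runs on ledges at z 24 between side walls 66 apart (tops z 34); back wall top z 27. Ears and cable glands make it 200 mm long. Tab outside the +y wall
- blue_tab (a joint): blue snap tab, m: 0 up (locked), 0.010 fully in. Slides straight down against about 5 N and stays where left (no return spring). Its catch, mid-width at box x 3 mm, stands 7 mm above the ledges ahead of the cover and blocks it; fully in it lies 3 mm below the ledges and the cover passes over it
- blue_tab_top (a point): centre of the upper face of the blue tab's thumb pad, 40x34 mm (box x, y), at box x 3, y 58 mm; 46 mm above the table when up, 36 mm when fully in; moves with the tab; axes as the box
- blue_cover: loose aluminium cover of the box with the blue tab: plate 66x63x5 mm, about 0.12 kg, with an upright push rib (8 mm thick, 46 wide, top 20 mm above the cover's underside) along its leading (+x) edge. Origin: centre of underside; axes as the box. On its seat: box x -36, z 24 mm; fully parked, against the end stop: box x 37 mm
- blue_rib (a point): centre of the rear (-x) face of the rib on the cover of the box with the blue tab, to be pushed in the box's +x direction; 13 mm above the cover's underside, 8 mm above its plate; the plate reaches 58 mm behind it, open above
- pin: bystander: loose steel locating pin, 21 mm across, 42 mm high, standing on its collar; origin at the centre of its underside
- flange: bystander: loose turned steel flange ring, 60 mm across, 14 mm high; origin at the centre of its underside
- angle: bystander: loose stamped steel L bracket, 22 x 34 x 28 mm; origin at the centre of its underside
Not all that is in view belongs to the job. Leave any orange look-alike of the yellow_cover alone.

How it is judged (in metres and radians):
On the way, in this order (a step that is already met when the one before it is completed fails the run):
1. the yellow tab is pressed fully in while the cover is still on its seat (value of joint yellow_tab above 0.0085 m and x of yellow_cover in the frame of yellow_box below -0.028 m), for 0.1 s.
2. the cover is pushed off its seat to the end stop (x of yellow_cover in the frame of yellow_box above 0.03 m), for 0.1 s.
At the end, for the whole second after the job is handed in: Yellow tab in by 8.5 mm or more; its cover flat (0.08 rad), still, on its ledges (y within 6, z 20 to 28 mm), box x 30 to 41 mm; blue tab in under 4 mm, its cover within 6 mm of its start; pin, flange and L bracket within 10 mm of theirs (value of joint yellow_tab above 0.0085 m and x of yellow_cover in the frame of yellow_box between 0.03 and 0.041 m and y of yellow_cover in the frame of yellow_box between -0.006 and 0.006 m and z of yellow_cover in the frame of yellow_box between 0.02 and 0.028 m and angle between yellow_cover's own z axis and vertical below 0.08 rad and linear speed of yellow_cover below 0.01 m/s and value of joint blue_tab below 0.004 m and distance of blue_cover from where it was at the start of the episode below 0.006 m and distance of each of pin, flange, angle from where it was at the start of the episode below 0.01 m); the robot touches nothing.
It fails at once if the cover is lifted more than 8 mm off its ledges (z of yellow_cover in the frame of yellow_box above 0.032 m).
It fails at once if the cover is tipped by more than 0.25 rad (angle between yellow_cover's own z axis and vertical above 0.25 rad).
It fails at once if the box with the blue tab is unlocked or its cover moved by more than 6 mm (value of joint blue_tab above 0.004 m or distance of blue_cover from where it was at the start of the episode above 0.006 m).
It fails at once if a loose bystander is moved by more than 10 mm (distance of any of pin, flange, angle from where it was at the start of the episode above 0.01 m).
It also fails if it takes over 35 s, if anything falls off the work surface, if the arm or the gripper's body presses on something with over 40 N, if the wrist force passes 120 N, or if a joint passes its speed limit or range.

ROBOT

A 6-joint arm with a two-finger parallel gripper is mounted at the origin on a cart in front of the work surface, level with it; the furniture and walls round the work are solid. World frame = base frame: x ahead of the robot, y to its left, z up, the work surface at z = 0. Lengths are in mm, angles in rad, forces in N, time in s.
With the tool pointing down it reaches from about 325 to 875 mm from the base axis. Payload 4.4 kg.
Tool frame: the origin (TCP) lies on the centre line of the jaws, within the pads' length; the fingertips stand ahead of it and the grasp point (between the pads) lies 6 mm ahead of it (ctrl.tcp_to_tips is the z of the fingertips in the tool frame, in mm); z points along the fingers, y is the direction in which the jaws open and shut (so a half turn about z gives the same grasp; the last joint's range is limited). The gripper opens to 85 mm and grips with 20 to 120 N. Pads are 22 mm wide; open, the fingers measure 114 mm over their backs; the gripper's body (76 mm by 85 mm) begins 54 mm behind the grasp point. The pads swing forward as they close: fully open they stand 13 mm farther back than shut.
Start: joints at [0.961, 0.207, 1.542, -0, 1.393, -0.15], TCP at [255.177, 515.279, 256.282] pointing down, gripper open.
Joint ranges: [-2.73, 2.73], [-0.86, 2.22], [0.23, 2.46], [-1.11, 4.25], [0.08, 2.63], [-2.82, 2.82]. Speed limits (rad/s): [2.79, 2.79, 3.14, 3.14, 3.14, 3.14].

INTERFACE

Orientations are given as a 3x3 rotation matrix whose columns are the frame's x, y, z axes.
In Python, from plant import ctrl, sensors, optics gives the robot as it stands. Calls block until the motion is done:
- ctrl.move_ptp(position, orientation): joint-space move of the TCP to a pose.
- ctrl.move_l(position, rot=None, vel=150, threshold=None): straight line of the TCP; rot=None keeps the orientation; vel is the mean speed in mm/s. With threshold (N) it stops when the force on the tool has changed by that much, and returns True; else False.
- ctrl.set_joints(angles): joint-space move.
- ctrl.gripper_to(opening, force=None): finger opening in mm; force is the grip in N (None keeps the last); returns when the fingers have stopped.
- ctrl.hold(seconds).
- ctrl.solve_ik(position, orientation): joint angles nearest the present ones, or None.
- sensors.read_state(): the state.
- optics.grab_frame(name): name is "scene" or "top"; returns (picture, depth): 480x640x3 uint8, red, green, blue; 480x640 float32, mm along the optical axis (not along the pixel's ray), 0 where there is no reading.
- optics.camera_params(name): a dict with "mtx" (3x3 intrinsics, pixels), "k1" (the pictures are not rectified: a ray, as slopes to the right and down, at radius r is drawn at 1 + k1 r^2 times it, then the intrinsics apply), "R" (3x3) and "t" (3): a world point X has camera coordinates R X + t. Camera axes: x right, y down, z forward; pixel columns grow to the right and rows downward; lengths in mm; the calibration is good to about 2 mm. A picture is of the moment at which its call begins. camera_params takes no time and is no camera call.
A pose or a line that the arm cannot do raises ctrl.MotionError and nothing moves.
- ctrl.finish_job(): hands the job in, once; it reports no verdict.
The state is a dict: "t": time; "q": joint angles; "qvel": joint speeds; "tau": joint torques, N m; "eef_pos": TCP position; "eef_rot": TCP orientation; "force": force on the tool from outside, world axes, zero at the start; "wrist_torque": the same for the moment, N m; "grip_width": finger opening in mm.
Only numpy, scipy, OpenCV 4.12 (cv2) and the standard library are available. Lean on these libraries where they do the work, as an engineer would, in place of code of your own. Each camera call takes 0.05 s, during which the arm holds its last target.

## Working session

There is one attempt and no reset: what is moved stays moved. The work goes in short steps, each a Python script; the robot and the scene stay as the last script left them, time stands still between calls to the robot, and variables do not carry over. Pictures are saved under pics/ and viewed, and the job is handed in when it is done.

```bash
mkdir -p pics; ls; python3 - <<'E'
from plant import ctrl,sensors,optics
import cv2,numpy as np
for n in("scene","top"):
    p,d=optics.grab_frame(n); cv2.imwrite(f"pics/{n}0.png",p[:,:,::-1]); np.savez(f"{n}0.npz",p=p,d=d)
    print(n,optics.camera_params(n),(d>0).mean())
s=sensors.read_state();print(s["t"],s["eef_rot"],s["grip_width"],ctrl.tcp_to_tips)
E
```

```text
pics
scene {'mtx': array([[552.54717186,   0.        , 328.70870345],
       [  0.        , 552.54717186, 241.95962552],
       [  0.        ,   0.        ,   1.        ]]), 'k1': -0.005494679113772713, 'R': array([[ 0.89640397, -0.44248678,  0.02579499],
       [-0.21209703, -0.479319  , -0.85162676],
       [ 0.38919761,  0.75793057, -0.52351359]]), 't': array([-502.01732836,  136.01273293,  970.77952188])} 0.9784928385416667
top {'mtx': array([[449.52373232,   0.        , 327.33541514],
       [  0.        , 449.52373232, 237.57027399],
       [  0.        ,   0.        ,   1.        ]]), 'k1': -0.022771026827672777, 'R': array([[-0.01693334, -0.9998342 , -0.00669607],
       [-0.99269609,  0.01761176, -0.11934951],
       [ 0.11944765,  0.00462617, -0.99282972]]), 't': array([-13.00617557, 549.82427774, 848.44725591])} 0.9961100260416667
0.1 [[-8.96134382e-01  4.43781116e-01 -1.22103890e-03]
 [ 4.43782680e-01  8.96132741e-01 -1.74464918e-03]
 [ 3.19970572e-04 -2.10531603e-03 -9.99997733e-01]] 85.42133752272774 25.0
```

View pics/scene0.png

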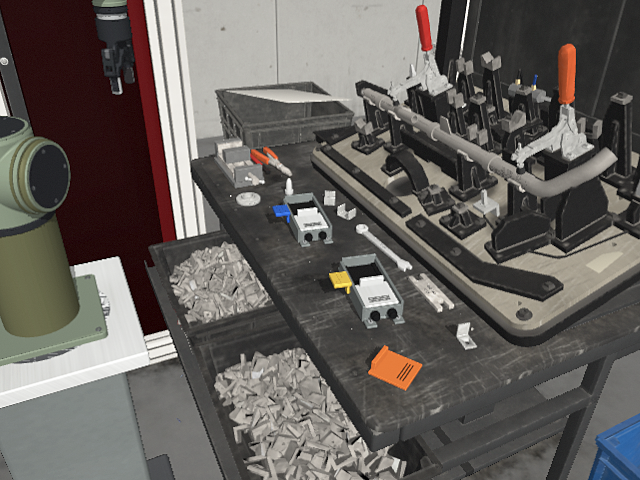

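View pics/top0.png

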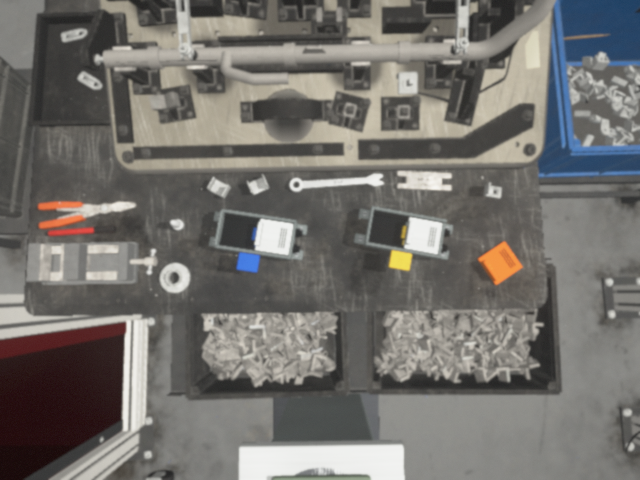

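The top view shows the yellow box around (402,232) with its tab at (400,260). Its cover sits at the right (427,237), so it slides left, towards world +y. The blue box is around (260,233). The orange decoy is at (500,263). Next I'll measure these.

```bash
cat > h.py <<'E'
import numpy as np,cv2
from plant import ctrl,sensors,optics
def rays(uv,c):
    K=c["mtx"];uv=np.asarray(uv,float).reshape(-1,1,2)
    k=np.array([c["k1"],0,0,0.])
    return cv2.undistortPoints(uv,K,k).reshape(-1,2)
def cloud(n,d):
    c=optics.camera_params(n);v,u=np.mgrid[0:480,0:640]
    s=rays(np.stack([u.ravel(),v.ravel()],1),c);z=d.ravel()
    X=np.c_[s*z[:,None],z[:,None]]
    return ((X-c["t"])@c["R"]).reshape(480,640,3)
def onplane(n,uv,h):
    c=optics.camera_params(n);s=rays(uv,c);D=np.c_[s,np.ones(len(s))]@c["R"];o=-c["R"].T@c["t"]
    return o+D*((h-o[2])/D[:,2])[:,None]
def mask(p,col):
    H=cv2.cvtColor(p,cv2.COLOR_RGB2HSV)
    lo,hi={"yellow":((20,120,100),(32,255,255)),"blue":((105,120,80),(125,255,255))}[col]
    return cv2.inRange(H,lo,hi)
E
python3 - <<'E'
from h import *
for n in("top","scene"):
    f=np.load(n+"0.npz");p,d=f["p"],f["d"];W=cloud(n,d)
    for c in("yellow","blue"):
        m=mask(p,c);k,l,st,ce=cv2.connectedComponentsWithStats(m)
        for i in range(1,k):
            if st[i,4]>15:
                q=W[l==i];q=q[np.isfinite(q).all(1)]
                print(n,c,st[i],ce[i].round(1),np.median(q,0).round(1),onplane(n,ce[i],46).round(1))
                if n=="top": print(cv2.minAreaRect(onplane(n,np.argwhere(l==i)[:,::-1],46)[:,:2].astype(np.float32)))
f=np.load("top0.npz");p=f["p"];W=cloud("top",f["d"])
cv2.imwrite("pics/z1.png",cv2.resize(p[195:280,345:465,::-1],None,fx=6,fy=6,interpolation=2))
z=W[:,:,2]
print(z[205:275:5,350:460:6].round(0).astype(int))
p=np.load("scene0.npz")["p"]
cv2.imwrite("pics/z2.png",cv2.resize(p[235:345,300:450,::-1],None,fx=5,fy=5,interpolation=2))
E
```

```text
top yellow [401 226   5  13  50] [403.  231.9] [ 558.2 -171.4   31.5] [[ 556.4 -169.1   46. ]]
((556.22607421875, -169.03253173828125), (7.732449054718018, 23.520191192626953), 87.84039306640625)
top yellow [388 250  24  21 386] [399.8 260.1] [ 502.  -160.8   47.1] [[ 501.9 -160.9   46. ]]
((501.823486328125, -160.846435546875), (41.57939147949219, 34.463714599609375), 78.2909164428711)
top blue [ 539    0  101  176 8887] [588.5  82.9] [1010.5 -700.5 -169.7] [[ 854.5 -557.8   46. ]]
((850.8643798828125, -561.7494506835938), (199.67349243164062, 396.5263366699219), 83.63746643066406)
top blue [610  61  30   4 106] [624.1  62.4] [1123.9 -937.8 -384.1] [[ 898.1 -635.8   46. ]]
((897.8917846679688, -636.7037963867188), (61.04555130004883, 6.540278434753418), 89.57923889160156)
top blue [252 228   4  12  30] [253.3 233.4] [560.8 123.6  31.7] [[558.7 120.7  46. ]]
((558.5321655273438, 120.87346649169922), (4.80329704284668, 22.030502319335938), 80.7103271484375)
top blue [236 252  24  21 391] [247.7 262.1] [503.2 130.7  46.9] [[503.1 131.4  46. ]]
((503.0731201171875, 131.51527404785156), 
[... 888 characters left out ...]
  25  20  28  46  28  29  31  33  31  26   6
    4]
 [  3   6   6  41  22  22  23  22  23  33  48  30  27  30  28  31  22   0
    4]
 [  2   8   6  25  25  23  21  22  22  16  48  31  31  30  32  27   4  -1
    3]
 [  2   2  -1  28  35  35  33  26  26  25  32  30  28  30  27  30  19   2
    4]
 [  2   2  -1   3   2   2  -1  46  35  37  36  27  30  30  30  29  21   1
    2]
 [  4   3   1   5   1   3   2  47  48  46  46   8  27  33  37 908   9   3
    3]
 [  2   4   3   1   0   1   0  47  50  45  46   2   2   3   0   2   2   2
    3]
 [  1   2   0   0   3  -2   3  47  46  47   0   3   2   2   1   1   0   1
    3]
 [  2   2   3   1   2   4   0   3   3   0   2   2   1   4   0   2   1   4
    4]]
```

View pics/z1.png

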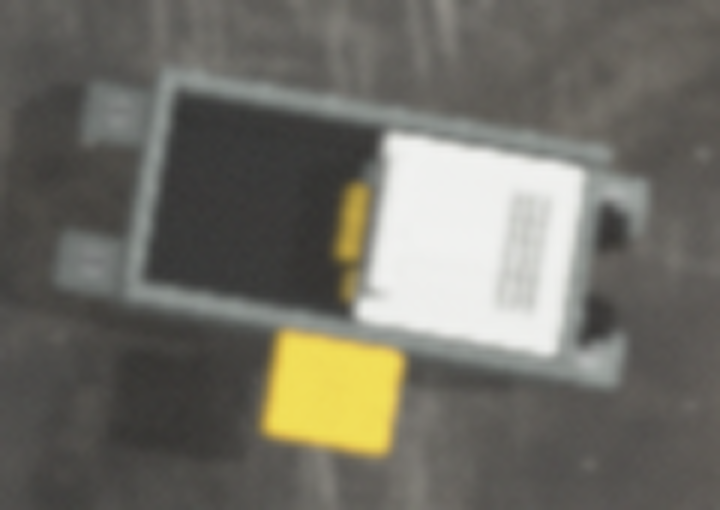

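View pics/z2.png

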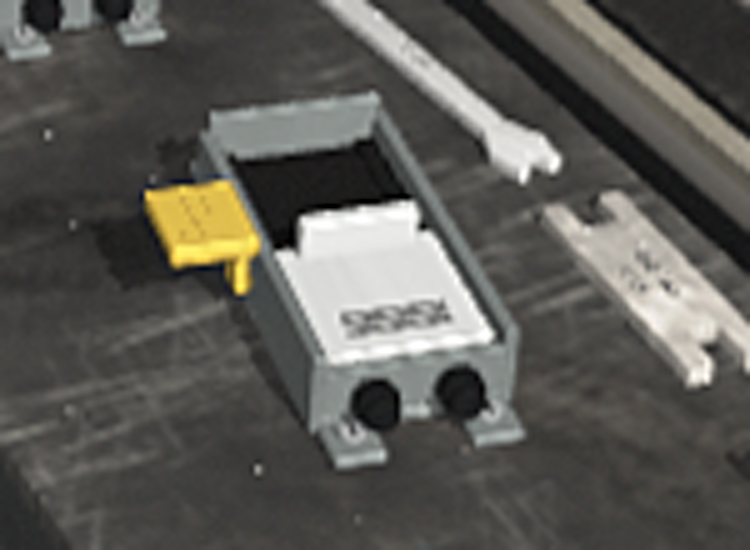

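```bash
python3 - <<'E'
from h import *
f=np.load("top0.npz");p=f["p"];W=cloud("top",f["d"])
H=cv2.cvtColor(p,cv2.COLOR_RGB2HSV)
m=cv2.inRange(H,(0,0,205),(179,30,255));
r=np.zeros_like(m);r[200:275,350:460]=m[200:275,350:460]
k,l,st,ce=cv2.connectedComponentsWithStats(r);i=1+st[1:,4].argmax();print(st[i],ce[i])
q=np.argwhere(l==i)[:,::-1]
print(cv2.minAreaRect(onplane("top",q,29)[:,:2].astype(np.float32)))
# box outline from depth: points with z>18 in non-yellow
z=W[:,:,2];b=((z>20)&(z<60)&(mask(p,"yellow")==0)).astype(np.uint8)
r=np.zeros_like(b);r[200:275,345:460]=b[200:275,345:460];r=cv2.morphologyEx(r,cv2.MORPH_OPEN,np.ones((3,3)))
k,l,st,ce=cv2.connectedComponentsWithStats(r);i=1+st[1:,4].argmax();print(st[i],ce[i])
print(cv2.minAreaRect(W[l==i][:,:2].astype(np.float32)))
th=np.radians(78.5);R=np.array([[np.cos(th),-np.sin(th)],[np.sin(th),np.cos(th)]])
o=np.array([501.8,-160.8])-R@[3,58];print("o",o,"cover",o+R@[-36,0],"catch",o+R@[3,0])
rib=((z>38)&(z<60)&(mask(p,"yellow")==0));rib[:205]=0;rib[275:]=0;rib[:,:385]=0;rib[:,430:]=0
print("rib",[ ((x[:2]-o)@R).round(1) for x in [np.median(W[rib],0)]], rib.sum())
print("catch",((onplane("top",[403,231.9],31)[0,:2]-o)@R))
for nm,a,b,c,d in(("back/front edges",0,0,0,0),):
    pts=W[200:275,345:460].reshape(-1,3);pts=pts[(pts[:,2]>18)&(pts[:,2]<60)];L=(pts[:,:2]-o)@R
    s=abs(L[:,1])<30;print("x range",np.percentile(L[s,0],[0,1,99,100]));s=abs(L[:,0]+40)<28;print("y",np.percentile(L[s,1],[0,1,99,100]))
E
```

```text
[405 218  37  36 994] [423.51911469 235.277666  ]
((551.3600463867188, -211.66705322265625), (64.75505828857422, 62.44662857055664), 78.52395629882812)
[ 365  206   85   53 2966] [406.54146999 232.19588672]
((556.4609985351562, -182.3133544921875), (163.77288818359375, 80.17398834228516), 78.94751739501953)
o [ 558.03752906 -175.30311431] cover [ 550.86028343 -210.58040368] catch [ 558.63563287 -172.3633402 ]
rib [array([-7. ,  0.6])] 120
catch [3.76933051 0.46404195]
x range [-89.48362297 -85.52738199  74.05355834  74.49510717]
y [-39.93672363 -38.58808796  66.21212668  74.29386716]
```

Three independent checks agree: cover, rib and catch fit yaw 78.5° with origin (558,-175.5) to about 1 mm. The pad measures 41.6x34.5 at z 47. I'll press the tab with the jaws shut.

```bash
cat >> h.py <<'E'
th=np.radians(78.5);B=np.array([[np.cos(th),-np.sin(th)],[np.sin(th),np.cos(th)]]);O=np.array([558.1,-175.6])
def P(x,y,ztip): return np.r_[O+B@[x,y],ztip+ctrl.tcp_to_tips]
def rots():
    for s in(1,-1):
        y=np.r_[s*B[:,1],0];z=np.array([0,0,-1.]);yield np.c_[np.cross(y,z),y,z]
def st(m=""):
    s=sensors.read_state();e=s["eef_pos"];print(m,"t",round(s["t"],2),"box",((e[:2]-O)@B).round(1),"tip",round(e[2]-ctrl.tcp_to_tips,1),"F",np.round(s["force"],1),"w",round(s["grip_width"],1))
E
python3 - <<'E'
from h import *
ctrl.gripper_to(0)
best=None
q0=sensors.read_state()["q"]
for R in rots():
    q=ctrl.solve_ik(P(3,58,180),R);print(q)
    if q is not None and (best is None or abs(np.array(q)-q0)[5]<best[0]): best=(abs(np.array(q)-q0)[5],R)
R=best[1];np.save("R.npy",R)
ctrl.move_ptp(P(3,58,180),R);st()
ctrl.move_l(P(3,58,58),vel=120);st()
print(ctrl.move_l(P(3,58,42),vel=20,threshold=2.5));st("touch")
p,d=optics.grab_frame("scene");cv2.imwrite("pics/s1.png",cv2.resize(p[215:345,260:450,::-1],None,fx=4,fy=4))
E
```

```text
None
[-4.74887082e-01  1.54149168e-01  1.71390327e+00 -4.44089210e-16
  1.27354022e+00 -2.74174218e-01]
 t 3.42 box [ 3.8 57.9] tip 180.1 F [0.4 1.1 0.1] w -0.2
 t 4.59 box [ 2.8 57.2] tip 58.8 F [ 0.4 -0.4  0.7] w -0.1
True
touch t 5.22 box [ 3.  58.2] tip 44.7 F [ 1.3 -0.3  0.6] w 0.0
```

View pics/s1.png

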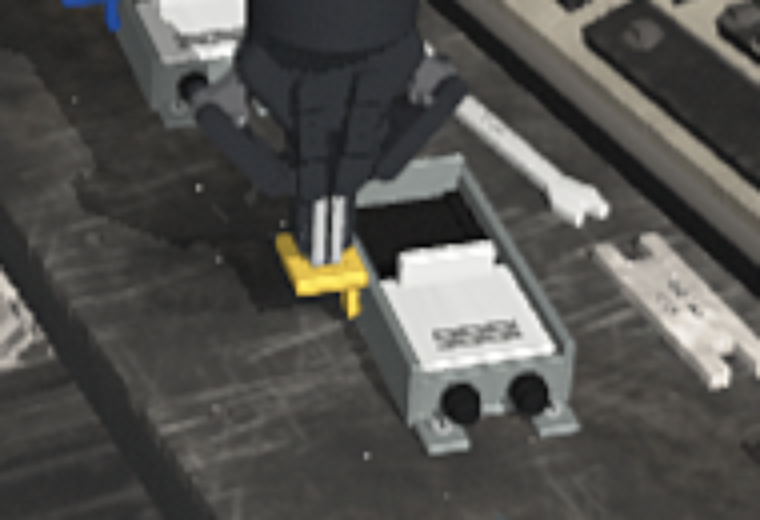

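The shut fingertips (about (325,255) in the crop) rest centred on the yellow pad, at tip z 44.7 against 46 expected. I'll press it in.

```bash
python3 - <<'E'
from h import *
print(ctrl.move_l(P(3,58,32),vel=20,threshold=20));st("pressed")
ctrl.hold(0.2);st()
print(sensors.read_state()["wrist_torque"])
ctrl.move_l(P(3,58,90),vel=120);st("up")
ctrl.move_l(P(-36,0,90),vel=150);st("over plate")
for n in("scene","top"):
    p,d=optics.grab_frame(n);np.savez(n+"1.npz",p=p,d=d)
W=cloud("top",d);m=mask(p,"yellow");k,l,s,ce=cv2.connectedComponentsWithStats(m)
for i in range(1,k):
    if s[i,4]>15: print(s[i],np.median(W[l==i],0))
p=np.load("scene1.npz")["p"];cv2.imwrite("pics/s2.png",cv2.resize(p[215:345,260:450,::-1],None,fx=4,fy=4))
E
```

```text
True
pressed t 5.79 box [ 3.  58.2] tip 36.0 F [-2.1  1.4  6.7] w 0.1
 t 5.99 box [ 3.  58.2] tip 35.9 F [-1.7  1.1  7.1] w 0.1
[ 0.07622271  0.16653085 -0.03029699]
up t 6.6 box [ 3.1 58.6] tip 89.4 F [ 0.4  0.1 -0.4] w -0.2
over plate t 7.22 box [-35.6   1.2] tip 88.8 F [-0.7  0.2 -0.3] w 0.1
[388 251  19  19 276] [ 504.49933771 -153.3617296    37.17519786]
```

View pics/s2.png

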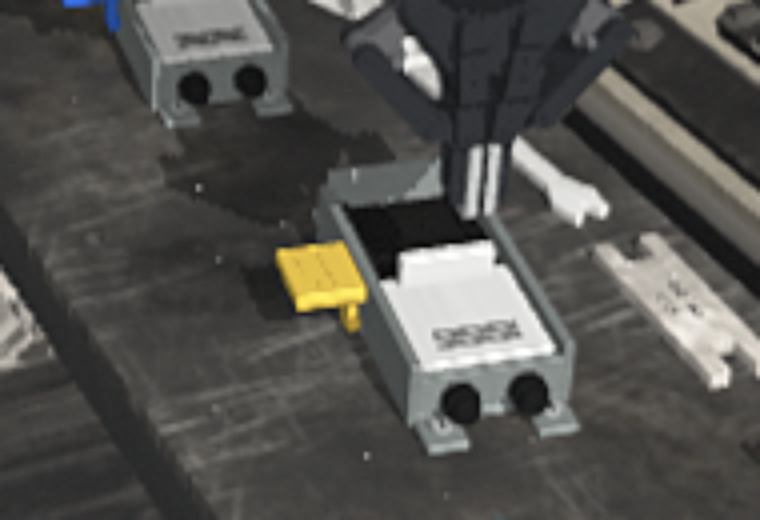

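The pad at (320,275) is visibly lower. Depth reads 37.2 mm (47.1 before), and the tips stopped hard at 36.0, so the tab is fully in. The cover is still seated. Next I'll go down behind the rib and push.

```bash
python3 - <<'E'
from h import *
print(ctrl.move_l(P(-38,0,50),vel=100));print(ctrl.move_l(P(-38,0,34),vel=40,threshold=8));st("down")
print(ctrl.move_l(P(-12,0,34),vel=40,threshold=15));st("near")
for n in("scene",):
    p,d=optics.grab_frame(n)
cv2.imwrite("pics/s3.png",cv2.resize(p[215:345,260:450,::-1],None,fx=4,fy=4))
E
```

```text
False
False
down t 8.42 box [-38.    0.2] tip 33.7 F [ 0.6 -0.4  0.1] w 0.1
False
near t 9.22 box [-11.8   0.1] tip 33.9 F [ 0.4 -1.3 -0.8] w 0.1
```

View pics/s3.png

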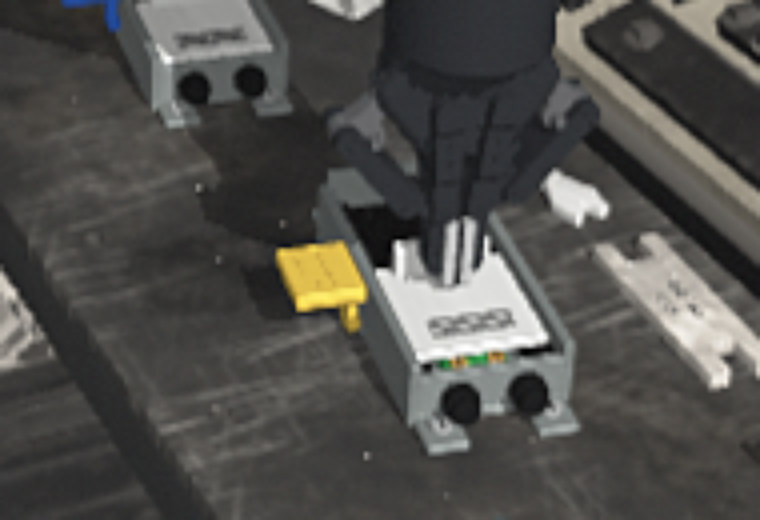

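The fingers are against the rib at (440,260). The cover has begun to slide, with terminals showing at (470,358). I'll push on to the stop.

```bash
python3 - <<'E'
from h import *
print(ctrl.move_l(P(44,0,34),vel=45,threshold=20));st("a")
print(ctrl.move_l(P(56,0,34),vel=20,threshold=10));st("stop")
ctrl.move_l(P(35,0,34),vel=60);st()
ctrl.move_l(P(35,0,110),vel=120);ctrl.move_l(P(-150,0,200),vel=200);st()
for n in("scene","top"):
    p,d=optics.grab_frame(n);np.savez(n+"2.npz",p=p,d=d)
cv2.imwrite("pics/t4.png",cv2.resize(p[195:280,200:465,::-1],None,fx=3,fy=3))
p=np.load("scene2.npz")["p"];cv2.imwrite("pics/s4.png",cv2.resize(p[170:345,230:450,::-1],None,fx=3,fy=3))
W=cloud("top",d);L=(W[...,:2]-O)@B;z=W[...,2]
r=(abs(L[...,1])<22)&(L[...,0]>-60)&(L[...,0]<90)&(z>39)&(z<60)
print("high x hist",np.histogram(L[r][:,0],bins=range(-60,90,5))[0])
H=cv2.cvtColor(p:=np.load("top2.npz")["p"],cv2.COLOR_RGB2HSV)
m=cv2.inRange(H,(0,0,190),(179,30,255));g=(abs(L[...,1])<36)&(abs(L[...,0])<75);m[~g]=0
k,l,s,ce=cv2.connectedComponentsWithStats(m);i=1+s[1:,4].argmax()
a=cv2.minAreaRect(onplane("top",np.argwhere(l==i)[:,::-1],29)[:,:2].astype(np.float32));print(a,(np.array(a[0])-O)@B)
f=(L[...,0]>8)&(L[...,0]<50)&(abs(L[...,1])<25)&(z<100);print("plate z",np.median(z[f]))
m=mask(p,"yellow")>0;print("pad",np.median(W[m],0))
E
```

```text
False
a t 10.66 box [43.9 -0.1] tip 34.1 F [-0.2 -0.6 -0.1] w -0.1
True
stop t 11.22 box [53.1  0.2] tip 33.7 F [ 0.  -1.3 -0.2] w 0.1
 t 11.67 box [34.5  0.1] tip 33.9 F [ 0.  -0.5 -0.4] w 0.0
 t 13.62 box [-148.8    0.5] tip 198.9 F [-0.3  0.5 -0.3] w -0.4
high x hist [ 0  0  0  0  0  0  0  0  0  0  0  0  0  0  0  0  0  0  0  0  0  0  0  0
 38 63 54  0  0]
((565.6126098632812, -139.69297790527344), (65.90038299560547, 63.534820556640625), 78.50569915771484) [36.68395153 -0.20308318]
plate z 30.50635585793996
pad [ 502.61849103 -161.28567943   37.40123302]
```

View pics/t4.png

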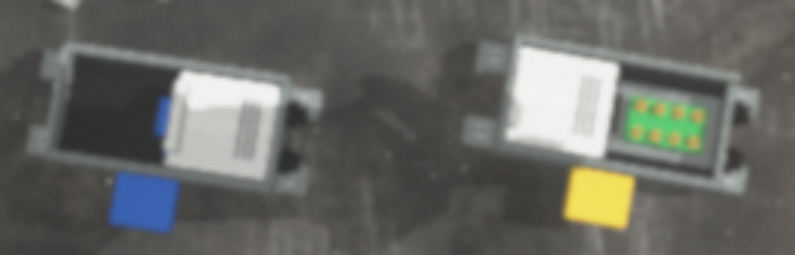

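View pics/s4.png

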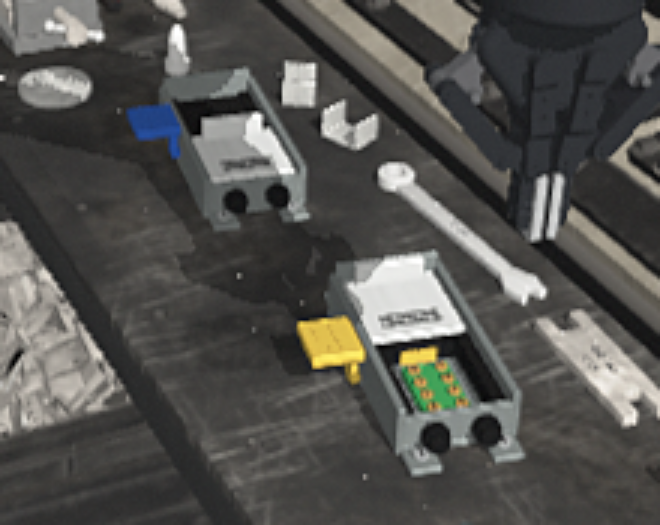

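The cover is parked at box x 36.7, y -0.2, flat against the stop. The terminals show at (435,385) in the scene crop. The tab is in (z 37.4), the blue box is untouched, and the arm is clear.

```bash
python3 -c "
from plant import ctrl
ctrl.hold(0.3);print(ctrl.finish_job())"
```

```text
the job is handed in; nothing more can be done
None
```

The yellow box is open: I pressed its tab fully in, pushed the cover along to the end stop, moved the arm clear and handed the job in at about 14 s. `finish_job` gives no verdict, so the result rests on my own checks.

**Tab:** the shut fingertips stopped hard at 36.0 mm above the table. Camera depth on the pad went from 47.1 to 37.4 mm, so it moved about 9.7 mm (8.5 needed).

**Cover:** I pushed on the rear face of the rib until the force threshold tripped at the end stop. The last picture puts the cover at box x 36.7 mm, y -0.2 mm (37 expected). The plate's upper face reads z 30.5 mm (29 expected). Camera depth read about 1 mm high on the pad as well, so I take the cover as lying flat on its ledges.

**Blue box and loose parts:** in the last pictures the blue box is still shut with its tab up, and the arm never came near the pin, flange or L bracket. I checked these by eye only and did not measure their positions again.

**Disagreements:** the two cameras placed the yellow pad about 5 mm apart in y. I used the top view, which agreed to about 1 mm with the cover, rib and catch. The force readings after the stops (about 7 N on the tab, about 1 N at the end stop) were lower than the 20 N and 10 N thresholds that had tripped. I therefore relied on the positions and pictures.

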